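Check a dried gourd with the moisture probe

TASK

Before this gourd is carved its dryness is checked at two points. Take the black-handled moisture probe out of its wooden stand and gently touch its tip, probe upright, to the pencilled mark on the big belly of the two-lobed gourd lying in the cradle, resting it there about half a second; then do the same at the mark on that gourd's smaller lobe. Finally stand the probe back in the stand it came from and let go of it.

Things in the scene. Friction and masses are not known exactly. Their poses are not given: they have to be found in the camera images.
- probe: Loose moisture probe, 80-130 g, upright in its stand: round black handle, 24 mm diameter, steel collar disc (40 mm diameter, 6 mm thick) at its foot, 8 mm steel shank below. Origin: centre of the collar's underside, which rests on the stand's top; z up along the handle, which runs from 6 to 92 mm above the origin (grip it from above at about 55 mm, from any side). Shank and tip reach 57 mm below.
- tip (a point): The very end of the probe's brass tip (6 mm ball end), on the probe's axis, 57 mm below the probe's origin. The tip is spring-loaded: it gives up to 10 mm into the shank, from 1 N at first touch to 3.5 N fully pressed; beyond that it is rigid.
- stand: The probe's stand: dark wooden block 80 x 80 mm, 70 mm high, fixed, with one round upright hole, 27 mm wide and 64 mm deep, in the middle of its top. Origin: centre of its underside, z up. An identical block nearby holds a carving burin with a pale wooden mushroom-shaped handle: leave that one.
- stand_mouth (a point): Centre of the hole's mouth, on the top of the probe's stand, 70 mm above the table.
- gourd: Tan two-lobed gourd lying on its side in a low wooden cradle, fixed to the table, 190 mm long plus stem. Origin: centre of the cradle's underside on the table; x points along the gourd from the big belly (110 mm diameter) to the smaller lobe (74 mm) and stem; z up. Its axis lies 70 mm above the table. The single-lobed round gourd in a cardboard ring has a similar mark but is not to be tested.
- belly_mark (a point): Pencilled ring (18 mm diameter) with a centre dot, on the highest point of the big belly, 125 mm above the table, 47 mm from the gourd's origin toward -x. The point is the dot, on the surface, which is level there.
- lobe_mark (a point): The same ring and dot on the highest point of the smaller lobe, 107 mm above the table, 47 mm from the gourd's origin toward +x.
Things that resemble listed ones, but are neither listed nor needed, are in the scene too. What is shaped like the stand but red or yellow is not meant.

How it is judged:
By the outcome, as a careful person would: the job done as asked, in the order asked, and still so for the second after the job is handed in, with the robot touching nothing.
It also fails if it takes over 61 s, if anything falls off the work surface, if the arm or the gripper's body presses on something with over 40 N, if the wrist force passes 120 N, or if a joint passes its speed limit or range.

ROBOT

A 7-joint arm with a two-finger parallel gripper is mounted at the origin on the work surface. World frame = base frame: x ahead of the robot, y to its left, z up, the work surface at z = 0. Lengths are in m, angles in rad, forces in N, time in s.
With the tool pointing down it reaches from about 0.4 to 0.85 m from the base axis. Payload 10.4 kg.
Tool frame: the origin (TCP) lies between the finger pads; the fingertips stand 11 mm ahead of it and the grasp point (between the pads) lies 8 mm behind it; z points along the fingers, y is the line along which they close (so a half turn about z gives the same grasp; the last joint's range is limited). The gripper opens to 87 mm and grips with 3 to 60 N. Pads are 19 mm wide; open, the fingers measure 117 mm over their backs; the gripper's body (75 mm by 190 mm) begins 51 mm behind the grasp point.
Start: joints at [1.264, 0.332, -0.065, 1.46, 0.022, 1.35, -0.088], TCP at [0.175, -0.6, 0.234] pointing down, gripper open.
Joint ranges: [-2.6, 2.6], [-0.5, 2.12], [-1.47, 1.34], [0.16, 2.42], [-1.27, 4.41], [0.06, 2.06], [-2.6, 2.6]. Speed limits (rad/s): [2.22, 2.22, 2.79, 2.79, 3.14, 3.14, 3.14].

INTERFACE

Orientations are given as a rotation vector (axis times angle).
In Python, from cell import read_state, get_image, camera_params, job, spotter gives the robot as it stands.
- The arm moves only by the tool jog_arm, never from a script. Its argument "moves" is a list of rows, each an object with "translation": the shift along the tool's x, y, z in m, a list of three; "twist": the turn about the tool's z in rad. A call has 1 to 20 rows; each row shifts and turns the commanded pose from where the row before left it, along the tool's axes as they then stand; what a row does not reach is not made up. A row lasts 1/12 s, in which the tool goes at most 41.7 mm and 7.16 degrees, less where a joint would pass 70% of its speed; a pose out of reach is approached as far as the arm can. A call with a gripper value outside its range is refused whole. "hand" is the opening, from 0 (shut) to 1 (fully open), set as the call begins (left out, the last holds). The fingers move at their own pace and stop on an object; the grip force is fixed at half the most. Time passes only in rows, so rows that do not move let the fingers close. It gives the time, the measured TCP pose, the force, the opening and the grip force at its end, in the units of the state.
- read_state(): the state, without advancing time (a new reading comes with each control period).
- get_image(name): name is "scene" or "side" or "wrist"; returns the picture (384x512x3 uint8, red, green, blue); there is no depth.
- camera_params(name): a dict with "fx", "fy", "cx", "cy" (pixels), "camera_from_world" (4x4, takes a point from world to camera coordinates); the wrist camera has in their place "mount" (4x4, takes a point from camera to tool coordinates, whose origin is the TCP and whose axes are the flange's). Camera axes: x right, y up, looking along -z (the intrinsics and any distortion apply to the point x, -y, -z); pixel columns grow to the right and rows downward; lengths in m; the calibration is good to about 2 mm. The wrist camera is an equidistant fisheye: a pixel r from the principal point sees the ray r / f radians off the axis. A picture is of the moment at which its call begins: read the wrist's pose just before it. camera_params takes no time and is no camera call.
- job.finish_job(): hands the job in; it is judged then, once.
Trained networks look in the newest picture that a camera, given by its name, has taken for a name from the list of things; names that differ only in an ending like _2 or _b are one class to them, and where a whole thing is asked for, a point or a joint stands for the part that bears it (a point fixed in the world has none). Each returns a list of dicts, best first, with "p" (0 to 1); they miss things now and then, are a little off and sometimes report something else, mostly with a low value. They report only what shows in the picture. A call takes as long as a camera call. They do not tell look-alikes from the thing itself.
- spotter.search_frame(query, camera): "xy" ([column, row] in pixels, amid what is visible of it).
- spotter.place_of(query, camera): "xy" ([column, row] in pixels: a listed point, or the origin of a listed thing).
The state is a dict: "t": time; "joint_positions": joint angles; "joint_vel": joint speeds; "joint_efforts": joint torques, N m; "position": TCP position; "ee_rot": TCP orientation; "ft_force": force on the tool from outside, world axes, zero at the start; "wrist_torque": the same for the moment, N m; "width": finger opening in m; "gripper_force": force on a finger pad.
Only numpy, scipy, OpenCV 4.12 (cv2) and the standard library are available. Lean on these libraries where they do the work, as an engineer would, in place of code of your own. Each camera call takes 0.05 s, during which the arm holds its last target. There are 200 camera calls.

## Working session

There is one attempt and no reset: what is moved stays moved. The work goes in short steps, Python scripts to look and compute and a tool call to move; the robot and the scene stay as the last step left them, time stands still between calls to the robot, and variables do not carry over. Pictures are saved under pics/ and viewed, at most 14 in all, crops included, and the job is handed in when it is done.

Besides the shell and the picture viewer there is one more tool, called after "Request:" as a command line: name --argument value ..., lists and objects as JSON in quotes. jog_arm: Moves the arm, as the interface text tells. Its arguments: {"type":"object","properties":{"moves":{"type":"array"},"hand":{"type":"number"}},"required":["moves"]}

```bash
mkdir -p pics
cat > h.py <<'E'
import numpy as np, cv2
from cell import read_state, get_image, camera_params, job, spotter
from scipy.spatial.transform import Rotation as R
def ray(cam,uv,st=None):
    p=camera_params(cam)
    x=(uv[0]-p["cx"])/p["fx"]; y=(uv[1]-p["cy"])/p["fy"]
    if cam=="wrist":
        th=np.hypot(x,y); s=np.sin(th)/th if th>1e-9 else 1.
        d=np.array([x*s,-y*s,-np.cos(th)]); M=np.array(p["mount"])
        T=np.eye(4);T[:3,:3]=R.from_rotvec(st["ee_rot"]).as_matrix();T[:3,3]=st["position"]
        W=T@M
    else:
        d=np.array([x,-y,-1.]); W=np.linalg.inv(np.array(p["camera_from_world"]))
    return W[:3,3],W[:3,:3]@d
def atz(cam,uv,z,st=None):
    o,d=ray(cam,uv,st); return o+d*(z-o[2])/d[2]
E
python3 - <<'E'
from h import *
st=read_state(); print(st["t"],st["position"],st["ee_rot"],st["width"])
ims=[]
for c in("scene","side","wrist"):
    im=get_image(c); cv2.imwrite(f"pics/{c}.png",im[:,:,::-1]); 
    p=camera_params(c); print(c,{k:(v if k not in("camera_from_world","mount") else np.round(v,3).tolist()) for k,v in p.items()})
    for q,z in(("probe",.07),("stand_mouth",.07),("belly_mark",.125),("lobe_mark",.107),("gourd",0)):
        for r in spotter.place_of(q,c): 
            if r["p"]>.2: print(q,np.round(r["xy"],1),round(r["p"],2),np.round(atz(c,r["xy"],z,st),3))
E
```

```text
0.0 [ 0.17487981 -0.59964587  0.23275108] [-3.10863257e+00 -4.44131067e-01  4.78305835e-04] 0.08725061513914237
scene {'fx': 352.25670277604263, 'fy': 352.25670277604263, 'cx': 252.25145825762783, 'cy': 187.8440580201249, 'camera_from_world': [[-0.476, 0.879, -0.018, 0.311], [-0.697, -0.365, 0.617, 0.186], [0.536, 0.306, 0.786, -1.023], [0.0, 0.0, 0.0, 1.0]]}
probe [198.9 212.1] 0.68 [ 0.512 -0.206  0.07 ]
stand_mouth [227.7 116.6] 0.92 [ 0.217 -0.31   0.07 ]
stand_mouth [146.8 141.5] 0.87 [ 0.393 -0.444  0.07 ]
stand_mouth [244.6 179.3] 0.79 [ 0.386 -0.163  0.07 ]
stand_mouth [203.5 212.2] 0.7 [ 0.507 -0.197  0.07 ]
belly_mark [331.1 290.6] 0.67 [0.568 0.106 0.125]
lobe_mark [302.3 245. ] 0.69 [0.502 0.027 0.107]
gourd [308.  291.4] 0.87 [0.535 0.065 0.   ]
side {'fx': 366.6935851300145, 'fy': 366.6935851300145, 'cx': 249.93773150512283, 'cy': 198.95182861306736, 'camera_from_world': [[-0.988, -0.157, -0.007, 0.424], [0.092, -0.612, 0.786, -0.201], [-0.128, 0.775, 0.619, -0.931], [0.0, 0.0, 0.0, 1.0]]}
probe [233.9 191.5] 0.54 [ 0.51  -0.198  0.07 ]
stand_mouth [277.4 203.4] 0.96 [ 0.375 -0.161  0.07 ]
stand_mouth [282.5 151.2] 0.82 [ 0.386 -0.455  0.07 ]
stand_mouth [231.4 193.6] 0.65 [ 0.515 -0.187  0.07 ]
stand_mouth [330.7 181.6] 0.62 [ 0.221 -0.294  0.07 ]
stand_mouth [206.2 271.9] 0.41 [0.514 0.119 0.07 ]
belly_mark [186.7 250.4] 0.8 [0.558 0.109 0.125]
lobe_mark [216.7 237.4] 0.77 [0.505 0.039 0.107]
gourd [207.6 275.2] 0.59 [0.529 0.072 0.   ]
wrist {'fx': 297.3186396354542, 'fy': 297.3186396354542, 'cx': 257.6041789211622, 'cy': 192.37304214096386, 'mount': [[-0.001, 0.968, 0.252, 0.069], [1.0, 0.001, 0.001, -0.0], [0.001, 0.252, -0.968, -0.149], [0.0, 0.0, 0.0, 1.0]]}
stand_mouth [43.2 80.2] 0.74 [ 0.227 -0.304  0.07 ]
```

View pics/scene.png

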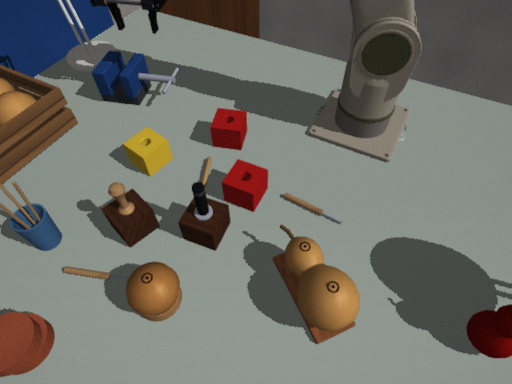

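View pics/side.png

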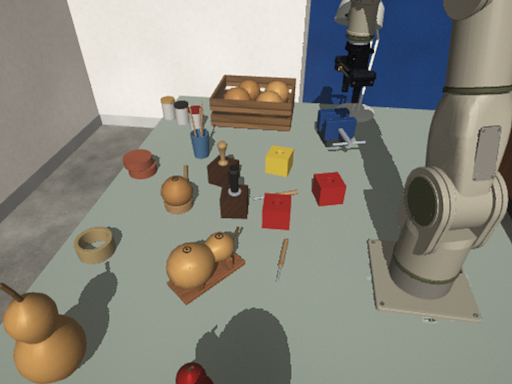

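The black-handled probe is at scene (202,200), side (234,190). It stands in the dark block, and its lookalikes are the mushroom-handled burin at scene (120,200) and the red and yellow blocks. The two-lobed gourd in the cradle is at scene (318,285), with the belly mark at (333,287) and the lobe mark at (305,246). The round gourd at (153,285) and the uncradled two-lobed one at side (45,340) are decoys. I'll move above the probe and confirm close up.

Request:
jog_arm --moves '[{"translation":[0,0,-0.025],"twist":0.071},{"translation":[0,0,-0.025],"twist":0.071},{"translation":[0,0,-0.025],"twist":0.071},{"translation":[0,0,-0.025],"twist":0.071},{"translation":[0.024,-0.0286,0],"twist":0},{"translation":[0.024,-0.0286,0],"twist":0},{"translation":[0.024,-0.0286,0],"twist":0},{"translation":[0.024,-0.0286,0],"twist":0},{"translation":[0.024,-0.0286,0],"twist":0},{"translation":[0.024,-0.0286,0],"twist":0},{"translation":[0.024,-0.0286,0],"twist":0},{"translation":[0.024,-0.0286,0],"twist":0},{"translation":[0.024,-0.0286,0],"twist":0},{"translation":[0.024,-0.0286,0],"twist":0},{"translation":[0.024,-0.0286,0],"twist":0},{"translation":[0.024,-0.0286,0],"twist":0},{"translation":[0.024,-0.0286,0],"twist":0},{"translation":[0.024,-0.0286,0],"twist":0},{"translation":[0,0,0],"twist":0},{"translation":[0,0,0],"twist":0}]' --hand 1

```text
t: 2.57
position: [0.5122, -0.1973, 0.3334]
ee_rot: [-3.141, -0.007, -0.0]
ft_force: [-0.3, -0.3, 0.6]
width: 0.087
gripper_force: 0.0
```

Run:
```python
from h import *
st=read_state(); print(st["t"],st["position"],R.from_rotvec(st["ee_rot"]).as_matrix().round(3).tolist(),np.abs(st["joint_vel"]).max())
im=get_image("wrist"); cv2.imwrite("pics/w1.png",cv2.resize(im[:,:,::-1],(800,600)))
for q,z in(("probe",.07),("stand_mouth",.07),("belly_mark",.125),("lobe_mark",.107)):
    for r in spotter.place_of(q,"wrist"): 
        if r["p"]>.2: print(q,np.round(r["xy"],1),round(r["p"],2),np.round(atz("wrist",r["xy"],z,st),4))
```

```text
2.5667 [ 0.51220129 -0.19731689  0.33344152] [[1.0, 0.004, 0.0], [0.004, -1.0, 0.001], [0.0, -0.001, -1.0]] 0.053811747209178584
probe [258.  164.9] 0.97 [ 0.5128 -0.197   0.07  ]
stand_mouth [408.5 238.4] 0.86 [ 0.395  -0.4471  0.07  ]
stand_mouth [255.7 164.4] 0.73 [ 0.5135 -0.1937  0.07  ]
stand_mouth [236.2 250.7] 0.63 [ 0.3802 -0.164   0.07  ]
belly_mark [ 45.8 141.5] 0.57 [0.5622 0.1105 0.125 ]
lobe_mark [ 98.9 180.1] 0.77 [0.4998 0.0305 0.107 ]
```

View pics/w1.png

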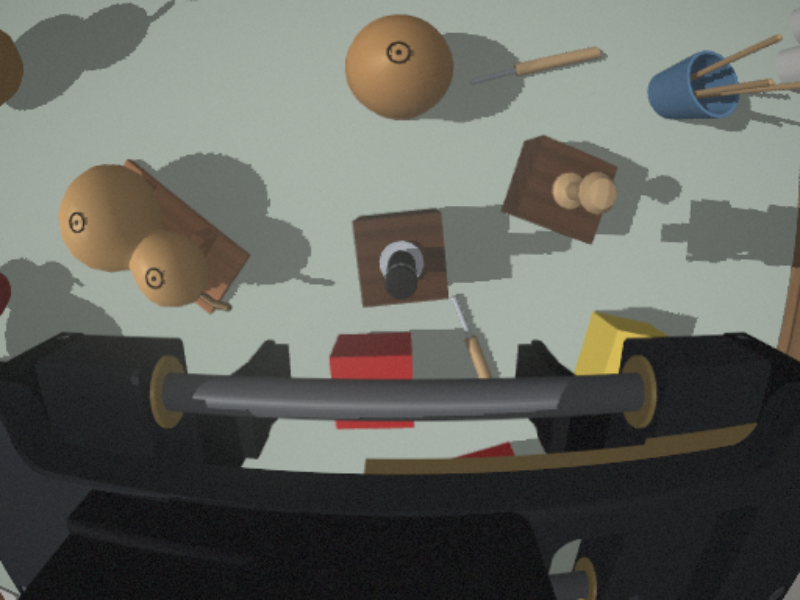

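Close view: the black handle stands upright on its steel collar at view pixel (402,262), in a dark block, and the mushroom-handled burin is at (585,190). The black-handled one is the probe, at (0.513, -0.197), directly below the TCP. I'll descend and grip it.

Request:
jog_arm --moves '[{"translation":[0,0,0.024]},{"translation":[0,0,0.024]},{"translation":[0,0,0.024]},{"translation":[0,0,0.024]},{"translation":[0,0,0.024]},{"translation":[0,0,0.024]},{"translation":[0,0,0.024]},{"translation":[0,0,0.024]},{"translation":[0,0,0.012]},{"translation":[0,0,0.012]},{"translation":[0,0,0]},{"translation":[0,0,0]},{"translation":[0,0,0]}]'

```text
$.moves[0]: bad value
```

Request:
jog_arm --moves '[{"translation":[0,0,0]},{"translation":[0,0,0]},{"translation":[0,0,0]},{"translation":[0,0,0]},{"translation":[0,0,0]},{"translation":[0,0,0]},{"translation":[0,0,0]},{"translation":[0,0,0]}]' --hand 0

```text
$.moves[0]: bad value
```

Request:
jog_arm --moves '[{"translation":[0,0,0.024],"twist":0},{"translation":[0,0,0.024],"twist":0},{"translation":[0,0,0.024],"twist":0},{"translation":[0,0,0.024],"twist":0},{"translation":[0,0,0.024],"twist":0},{"translation":[0,0,0.024],"twist":0},{"translation":[0,0,0.024],"twist":0},{"translation":[0,0,0.024],"twist":0},{"translation":[0,0,0.012],"twist":0},{"translation":[0,0,0.012],"twist":0},{"translation":[0,0,0],"twist":0},{"translation":[0,0,0],"twist":0},{"translation":[0,0,0],"twist":0}]'

```text
t: 3.9
position: [0.5119, -0.2, 0.1189]
ee_rot: [3.141, -0.001, 0.003]
ft_force: [-0.0, 0.8, 0.0]
width: 0.0869
gripper_force: 0.0
```

Request:
jog_arm --moves '[{"translation":[0,0,0],"twist":0},{"translation":[0,0,0],"twist":0},{"translation":[0,0,0],"twist":0},{"translation":[0,0,0],"twist":0},{"translation":[0,0,0],"twist":0},{"translation":[0,0,0],"twist":0},{"translation":[0,0,0],"twist":0},{"translation":[0,0,0],"twist":0}]' --hand 0

```text
t: 4.57
position: [0.5111, -0.1997, 0.1176]
ee_rot: [3.142, -0.0, -0.0]
ft_force: [-0.3, 1.2, -0.3]
width: 0.0418
gripper_force: 0.0
```

Request:
jog_arm --moves '[{"translation":[0,0,0],"twist":0},{"translation":[0,0,0],"twist":0},{"translation":[0,0,0],"twist":0},{"translation":[0,0,0],"twist":0},{"translation":[0,0,0],"twist":0},{"translation":[0,0,0],"twist":0}]'

```text
t: 5.07
position: [0.5111, -0.1996, 0.1176]
ee_rot: [-3.142, 0.0, -0.0]
ft_force: [-0.7, 1.0, -0.6]
width: 0.0234
gripper_force: 30.0
```

Run:
```python
from h import *
st=read_state(); print(st["t"],st["position"],st["ee_rot"],st["width"],st["gripper_force"],st["ft_force"])
im=get_image("wrist")
for r in spotter.place_of("probe","wrist"): print(r,atz("wrist",r["xy"],.07,st))
a=im[100:300,160:360,::-1]
get_image("side")
b=get_image("side")[130:250,180:300,::-1]
cv2.imwrite("pics/g1.png",np.hstack([cv2.resize(a,(400,400)),cv2.resize(b,(400,400))]))
```

```text
5.0667 [ 0.5111493  -0.19963678  0.11755661] [-3.14158448e+00  2.83642887e-04 -1.31301941e-04] 0.023447977157532298 29.998891674913466 [-0.70238652  0.96482556 -0.59368526]
{'xy': [257.4, 218.2], 'p': 0.61} [ 0.50947427 -0.1989043   0.07      ]
```

View pics/g1.png

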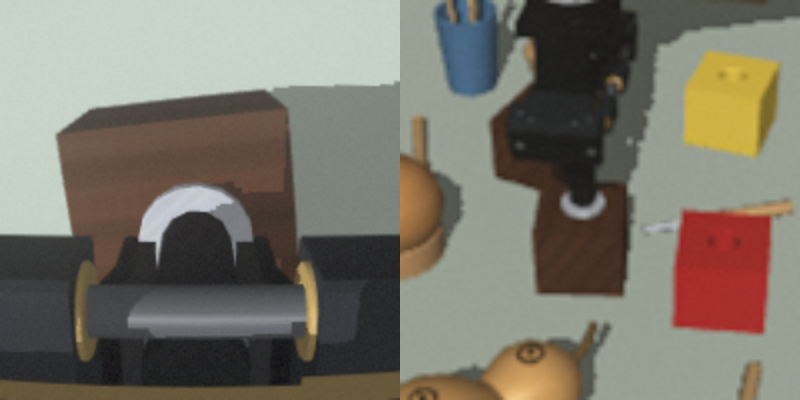

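The grip holds at 23.4 mm and 30 N, with the collar still on the stand and the handle upright (collar top at crop (197,185)). Lifting.

Request:
jog_arm --moves '[{"translation":[0,0,-0.01],"twist":0},{"translation":[0,0,-0.02],"twist":0},{"translation":[0,0,-0.02],"twist":0},{"translation":[0,0,-0.02],"twist":0},{"translation":[0,0,-0.02],"twist":0},{"translation":[0,0,-0.02],"twist":0},{"translation":[0,0,-0.02],"twist":0},{"translation":[0,0,-0.02],"twist":0},{"translation":[0,0,-0.01],"twist":0},{"translation":[0,-0.02,0],"twist":0},{"translation":[0,-0.03,0],"twist":0},{"translation":[0,-0.03,0],"twist":0},{"translation":[0,-0.02,0],"twist":0},{"translation":[0,0,0],"twist":0},{"translation":[0,0,0],"twist":0},{"translation":[0,0,0],"twist":0}]'

```text
t: 6.6
position: [0.5109, -0.1005, 0.2775]
ee_rot: [3.141, -0.001, -0.0]
ft_force: [-0.3, -0.6, 0.4]
width: 0.0231
gripper_force: 30.0
```

Run:
```python
from h import *
st=read_state(); print(st["t"],st["position"],st["ee_rot"],st["width"],st["ft_force"])
for c in("wrist","scene","side"):
    im=get_image(c); cv2.imwrite(f"pics/{c}2.png",im[:,:,::-1])
    for q,z in(("stand_mouth",.07),("belly_mark",.125),("lobe_mark",.107),("tip",st["position"][2]-.104),("probe",st["position"][2]-.047)):
        for r in spotter.place_of(q,c): 
            if r["p"]>.3: print(c,q,np.round(r["xy"],1),round(r["p"],2),np.round(atz(c,r["xy"],z,st),4))
w=cv2.imread("pics/wrist2.png"); s=cv2.imread("pics/scene2.png")[140:320,150:390]
v=cv2.imread("pics/side2.png")[130:310,140:300]
cv2.imwrite("pics/m2.png",np.vstack([np.hstack([cv2.resize(s,(400,300)),cv2.resize(v,(400,300))]),np.hstack([cv2.resize(w,(400,300)),cv2.resize(w[120:270,160:360],(400,300))])]))
```

```text
6.6 [ 0.51093882 -0.10054414  0.27747474] [ 3.14100473e+00 -1.44223725e-03 -4.38257790e-04] 0.02313936816675264 [-0.33067595 -0.56415739  0.43573414]
wrist stand_mouth [334.1 171.6] 0.75 [ 0.5128 -0.1953  0.07  ]
wrist belly_mark [ 74.9 139.4] 0.97 [0.5642 0.1113 0.125 ]
wrist lobe_mark [146.5 188.8] 0.68 [0.5003 0.0291 0.107 ]
wrist lobe_mark [146.8 151.2] 0.52 [0.5441 0.0252 0.107 ]
wrist probe [258.1 218.1] 0.78 [ 0.5095 -0.1003  0.2305]
scene stand_mouth [203.2 214.3] 0.96 [ 0.512  -0.1944  0.07  ]
scene stand_mouth [147.6 139.5] 0.86 [ 0.3862 -0.4466  0.07  ]
scene belly_mark [329.5 289. ] 0.75 [0.5668 0.1027 0.125 ]
scene lobe_mark [305.2 246.8] 0.94 [0.5026 0.0333 0.107 ]
scene probe [236.2 183.6] 0.6 [ 0.5141 -0.1017  0.2305]
side stand_mouth [330.6 182.6] 0.97 [ 0.2215 -0.2883  0.07  ]
side stand_mouth [278.4 203.8] 0.77 [ 0.3716 -0.1597  0.07  ]
side stand_mouth [280.4 149.3] 0.66 [ 0.3944 -0.4669  0.07  ]
side stand_mouth [234.1 191.7] 0.57 [ 0.5092 -0.1976  0.07  ]
side belly_mark [185.1 250.3] 0.95 [0.5622 0.1092 0.125 ]
side lobe_mark [218.3 236.9] 0.89 [0.5019 0.0369 0.107 ]
side probe [224.4 162.2] 0.74 [ 0.5119 -0.1091  0.2305]
```

View pics/m2.png

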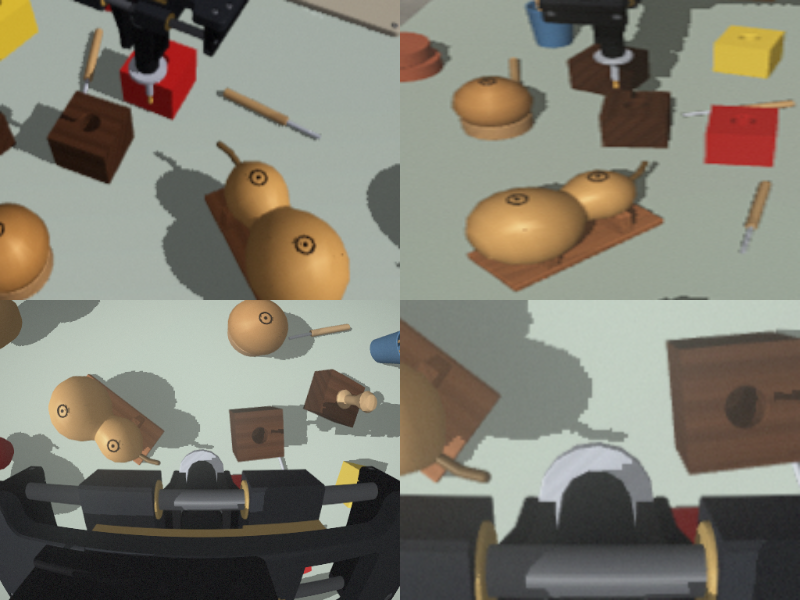

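Probe held upright. The empty stand hole is at wrist (333.5,173.5), the belly mark at scene (333,286), and the lobe mark at scene (305,247). I'll refine the dots by image centroid.

Run:
```python
from h import *
st=read_state()
P={"wrist":[("belly",(78,139.5)),("lobe",(145.5,188))],"scene":[("belly",(333,286.4)),("lobe",(305,246.8))],"side":[("belly",(186.5,250)),("lobe",(218.5,236))]}
Z={"belly":.125,"lobe":.107}
for c in P:
    im=cv2.imread(f"pics/{c}2.png"); g=cv2.cvtColor(im,cv2.COLOR_BGR2GRAY).astype(float)
    o={}
    for n,(u,v) in P[c]:
        for _ in range(5):
            yy,xx=np.mgrid[0:384,0:512]; m=np.hypot(xx-u,yy-v)<11
            w=np.where(m,np.clip(np.median(g[m])*.75-g,0,None),0); u,v=(w*xx).sum()/w.sum(),(w*yy).sum()/w.sum()
        o[n]=atz(c,(u,v),Z[n],st); print(c,n,round(u,1),round(v,1),o[n].round(4))
    print(np.linalg.norm((o["belly"]-o["lobe"])[:2]))
# collar rim
im=cv2.imread("pics/wrist2.png"); h=cv2.cvtColor(im,cv2.COLOR_BGR2HSV)
m=((h[:,:,1]<50)&(h[:,:,2]>120)); pts=[]
for u in range(234,283):
    r=np.where(m[188:225,u])[0]
    # first bright row after bg: use saturation-independent gradient
g=cv2.cvtColor(im,cv2.COLOR_BGR2GRAY).astype(int)
for r in range(185,225,2): print(r,g[r,226:292:3])
print(st["position"])
for v in(192,193,194,195): print(v,atz("wrist",(258,v),st["position"][2]-.041,st))
print("hole",atz("wrist",(333.5,173.5),.07,st))
```

```text
wrist belly 79.8 141.3 [0.5616 0.1053 0.125 ]
wrist lobe 145.0 186.6 [0.5031 0.0318 0.107 ]
0.09398568880640855
scene belly 331.9 286.3 [0.5605 0.1046 0.125 ]
scene lobe 298.8 244.1 [0.5031 0.0204 0.107 ]
0.10187417737500226
side belly 188.6 247.2 [0.5569 0.0986 0.125 ]
side lobe 226.9 235.3 [0.4823 0.0282 0.107 ]
0.1026145754335364
185 [130 131 130 130 129 193 202 143 130 130 126 131 131 130 193 194 199 201
 198 200 199 199]
187 [128 128 137 194 200 199 200 198 140 128 131 133 130 132 128 131 196 200
 199 198 199 198]
189 [139 188 199 201 200 200 201 199 198 201 142 141 143 130 130 131 200 200
 200 201 199 200]
191 [197 202 199 202 200 201 199 199 193 191 154 128 187 198 199 199 199 200
 198 199 200 198]
193 [200 199 200 200 199 199 200 133 133 135 175 189 129 116 129 194 198 200
 196 199 200 201]
195 [198 198 198 200 198 196 138 179 194 194 200 197 197 198 182 115 195 199
 200 198 199 199]
197 [197 200 200 200 197 150 200 192 194 202 196 194 202 199 195 195 113 196
 202 199 197 200]
199 [200 196 197 198 159 199 193 196 202 194 193 203 198 196 195 196 190 107
 198 197 200 199]
201 [
[... 683 characters left out ...]
4 191  60  57  56  58  57  55  53  56  56  52 117 125
 123 124 192 200]
217 [181 200 198 195 201  98  64  58  55  57  52  52  54  55  55  54  80 126
 124 124 168 184]
219 [ 52 149 195 197 198  84  58  56  57  53  53  50  52  55  56  53  52 126
 125 123 113  48]
221 [ 54  56  57  59 183  66  52  52  53  48  54  54  51  48  53  50  49 126
  49  50  55  44]
223 [ 56  60  58  57 180  58  53  53  55  50  48  48  53  48  47  50  51 124
  50  47  52  45]
[ 0.51111173 -0.0996645   0.27754553]
192 [ 0.53011517 -0.09936419  0.23654553]
193 [ 0.52943219 -0.09936375  0.23654553]
194 [ 0.528748   -0.0993633   0.23654553]
195 [ 0.52806257 -0.09936285  0.23654553]
hole [ 0.51063118 -0.19366451  0.07      ]
```

Request:
jog_arm --moves '[{"translation":[0,-0.015,0],"twist":0},{"translation":[0,-0.025,0],"twist":0},{"translation":[0,-0.03,0],"twist":0},{"translation":[0,-0.03,0],"twist":0},{"translation":[0,-0.03,0],"twist":0},{"translation":[0,-0.03,0],"twist":0},{"translation":[0,-0.03,0],"twist":0},{"translation":[0,-0.016,0],"twist":0},{"translation":[0,0,0],"twist":0},{"translation":[0,0,0],"twist":0},{"translation":[0,0,0],"twist":0},{"translation":[0,0,0],"twist":0}]'

```text
t: 8.5
position: [0.5114, 0.1049, 0.2774]
ee_rot: [3.141, -0.003, -0.0]
ft_force: [-0.8, 0.0, -0.8]
width: 0.0235
gripper_force: 30.0
```

Run:
```python
from h import *
st=read_state(); print(st["t"],st["position"],st["ee_rot"],st["width"],st["ft_force"])
im=get_image("wrist"); cv2.imwrite("pics/w3.png",im[:,:,::-1])
for q,z in(("belly_mark",.125),("lobe_mark",.107)):
    for r in spotter.place_of(q,"wrist"): 
        if r["p"]>.3: print(q,np.round(r["xy"],1),round(r["p"],2),np.round(atz("wrist",r["xy"],z,st),4))
g=cv2.cvtColor(im,cv2.COLOR_RGB2GRAY).astype(float)
cv2.imwrite("pics/w3c.png",cv2.resize(im[90:240,200:400,::-1],(800,600),interpolation=cv2.INTER_CUBIC))
```

```text
8.5 [0.51139533 0.10490473 0.27744817] [ 3.14106260e+00 -3.49070876e-03 -4.12983307e-05] 0.023457519756415166 [-0.8399604   0.0174342  -0.75354605]
belly_mark [254.6 134. ] 0.97 [0.5619 0.1084 0.125 ]
lobe_mark [323.9 185.4] 0.8 [0.5042 0.0311 0.107 ]
```

View pics/w3c.png

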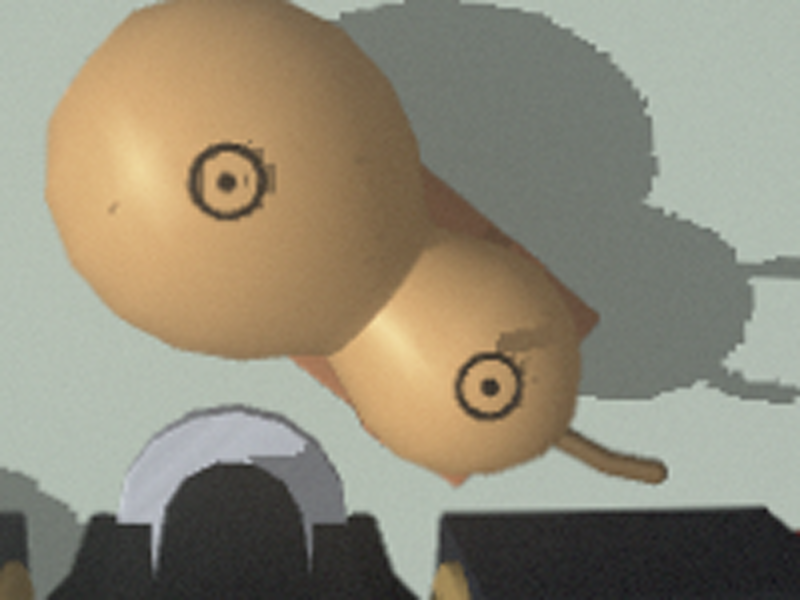

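The belly dot is at crop (227,182), i.e. wrist (256.5,135.1). The lobe dot is at crop (489,386), i.e. wrist (322.0,186.1).

Run:
```python
from h import *
st=read_state(); st=dict(st); st["position"]=[0.51139533,0.10490473,0.27744817]; st["ee_rot"]=[3.14106260e+00,-3.49070876e-03,-4.12983307e-05]
b=atz("wrist",(256.5,135.1),.125,st);l=atz("wrist",(322,186.1),.107,st)
print(b,l,np.linalg.norm((b-l)[:2]))
c=atz("wrist",(258.9,191.2),st["position"][2]-.041,st);print("collar far rim",c)
print(R.from_rotvec(st["ee_rot"]).as_matrix().round(4), read_state()["position"])
```

```text
[0.5608153  0.10645159 0.125     ] [0.50339634 0.03324821 0.107     ] 0.0930358671421429
collar far rim [0.53094065 0.10455163 0.23644817]
[[ 1.0e+00 -2.2e-03 -0.0e+00]
 [-2.2e-03 -1.0e+00 -5.0e-04]
 [-0.0e+00  5.0e-04 -1.0e+00]] [0.51132026 0.1053603  0.27753011]
```

Request:
jog_arm --moves '[{"translation":[0.015,0,0],"twist":0},{"translation":[0.02,-0.001,0],"twist":0},{"translation":[0.0145,0,0],"twist":0},{"translation":[0,0,0.01],"twist":0},{"translation":[0,0,0.014],"twist":0},{"translation":[0,0,0.01],"twist":0},{"translation":[0,0,0.005],"twist":0},{"translation":[0,0,0],"twist":0},{"translation":[0,0,0],"twist":0},{"translation":[0,0,0],"twist":0},{"translation":[0,0,0],"twist":0}]'

```text
t: 9.57
position: [0.5609, 0.1074, 0.2393]
ee_rot: [3.142, -0.0, 0.002]
ft_force: [0.2, -0.4, -0.2]
width: 0.0233
gripper_force: 30.0
```

Run:
```python
from h import *
st=read_state(); print(st["t"],st["position"],st["ee_rot"],st["width"],st["ft_force"])
s=get_image("scene")[245:320,285:385,::-1]; v=get_image("side")[200:275,140:240,::-1]
cv2.imwrite("pics/b1.png",np.hstack([cv2.resize(x,(400,300),interpolation=cv2.INTER_CUBIC) for x in(s,v)]))
for c in("scene","side"):
    for q in("tip",): print(c,q,[(r["xy"],r["p"],atz(c,r["xy"],st["position"][2]-.1046).round(4)) for r in spotter.place_of(q,c)])
    p=camera_params(c)
    for X in((*st["position"][:2],st["position"][2]-.1046),(.561,.1062,.125)):
        q=np.array(p["camera_from_world"])@[*X,1]; print(c,p["cx"]+p["fx"]*q[0]/-q[2],p["cy"]-p["fy"]*q[1]/-q[2])
```

```text
9.5667 [0.56091719 0.10740066 0.23934799] [ 3.14158414e+00 -3.76071085e-04  2.02693158e-03] 0.023286136892788266 [ 0.18521144 -0.35712144 -0.16531922]
scene tip []
scene 334.37048510814907 284.97415616834127
scene 332.71087583714154 287.0205091209456
side tip []
side 185.36528179745613 246.78749494974767
side 185.97365883365728 249.40004267004346
```

View pics/b1.png

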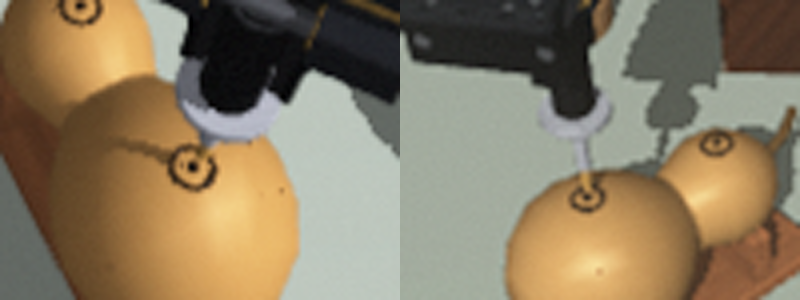

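Both views show the tip just above the ring centre, with about 1 mm to correct. The dots are at scene (333,286.6) and side (186.6,249.1).

Request:
jog_arm --moves '[{"translation":[0.001,0.001,0.003],"twist":0},{"translation":[0,0,0.003],"twist":0},{"translation":[0,0,0.002],"twist":0},{"translation":[0,0,0.002],"twist":0},{"translation":[0,0,0.0015],"twist":0},{"translation":[0,0,0.0015],"twist":0},{"translation":[0,0,0],"twist":0},{"translation":[0,0,0],"twist":0},{"translation":[0,0,0],"twist":0},{"translation":[0,0,0],"twist":0}]'

```text
t: 10.6
position: [0.5617, 0.1063, 0.2257]
ee_rot: [3.141, -0.0, 0.0]
ft_force: [-0.6, -0.3, 0.1]
width: 0.0238
gripper_force: 30.0
```

Run:
```python
from h import *
st=read_state(); F=[]
s=get_image("scene")[245:320,285:385,::-1]; F.append(read_state()["ft_force"][2]); v=get_image("side")[200:275,140:240,::-1]
for c in("wrist",)*3: get_image(c); F.append(read_state()["ft_force"][2])
print(st["t"],st["position"],F)
cv2.imwrite("pics/b2.png",np.hstack([cv2.resize(x,(400,300),interpolation=cv2.INTER_CUBIC) for x in(s,v)]))
```

```text
10.6 [0.56171888 0.10628832 0.22567944] [np.float64(0.9299736843920774), np.float64(2.119309025801973), np.float64(1.555515604796904), np.float64(0.8459372078258809)]
```

View pics/b2.png

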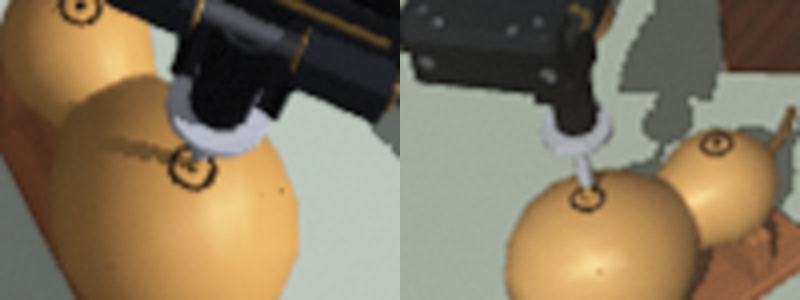

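Tip rests on the dot in both views. Holding a little longer, then on to the lobe.

Request:
jog_arm --moves '[{"translation":[0,0,0],"twist":0},{"translation":[0,0,0],"twist":0},{"translation":[0,0,0],"twist":0},{"translation":[0,0,0],"twist":0},{"translation":[0,0,0],"twist":0},{"translation":[0,0,-0.005],"twist":0},{"translation":[0,0,-0.015],"twist":0},{"translation":[0,0,-0.015],"twist":0},{"translation":[-0.0115,0.0145,0],"twist":0},{"translation":[-0.0115,0.0145,0],"twist":0},{"translation":[-0.0115,0.0145,0],"twist":0},{"translation":[-0.0115,0.0145,0],"twist":0},{"translation":[-0.0115,0.0145,0],"twist":0},{"translation":[0,0.0008,0.012],"twist":0},{"translation":[0,0,0.015],"twist":0},{"translation":[0,0,0.012],"twist":0},{"translation":[0,0,0],"twist":0},{"translation":[0,0,0],"twist":0},{"translation":[0,0,0],"twist":0},{"translation":[0,0,0],"twist":0}]'

```text
t: 12.52
position: [0.5046, 0.0334, 0.2222]
ee_rot: [-3.141, -0.0, -0.001]
ft_force: [-0.6, -0.1, -1.6]
width: 0.0234
gripper_force: 30.0
```

Run:
```python
from h import *
st=read_state(); print(st["t"],st["position"],st["ee_rot"],st["width"],st["ft_force"])
s=get_image("scene")[205:280,255:355,::-1]; v=get_image("side")[190:265,165:265,::-1]
cv2.imwrite("pics/l1.png",np.hstack([cv2.resize(x,(400,300),interpolation=cv2.INTER_CUBIC) for x in(s,v)]))
for c,o in(("scene",(255,205)),("side",(165,190))):
    p=camera_params(c)
    for X in((*st["position"][:2],st["position"][2]-.1046),(.5034,.0333,.107)):
        q=np.array(p["camera_from_world"])@[*X,1]; print(c,4*(p["cx"]+p["fx"]*q[0]/-q[2]-o[0])+(c=="side")*400,4*(p["cy"]-p["fy"]*q[1]/-q[2]-o[1]))
```

```text
12.5167 [0.50460822 0.03344317 0.22217666] [-3.14136967e+00 -4.49028516e-04 -1.39298722e-03] 0.023355110774769015 [-0.64809885 -0.06902791 -1.55858053]
scene 201.7440211917749 159.55952282150474
scene 200.1939284245575 168.49513264231496
side 609.1183308613555 170.74373120665132
side 612.144656141593 183.3031091229634
```

View pics/l1.png

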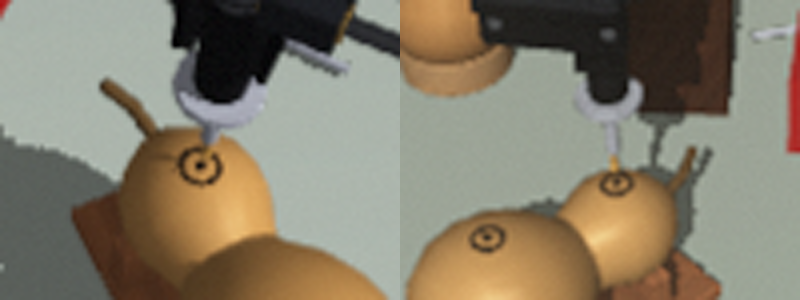

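The tip is right above the lobe dot (scene crop dot (200,165), side crop dot (617,183)). Touching and holding.

Request:
jog_arm --moves '[{"translation":[0,0,0.004],"twist":0},{"translation":[0,0,0.003],"twist":0},{"translation":[0,0,0.002],"twist":0},{"translation":[0,0,0.002],"twist":0},{"translation":[0,0,0.0015],"twist":0},{"translation":[0,0,0.0015],"twist":0},{"translation":[0,0,0],"twist":0},{"translation":[0,0,0],"twist":0},{"translation":[0,0,0],"twist":0},{"translation":[0,0,0],"twist":0},{"translation":[0,0,0],"twist":0},{"translation":[0,0,0],"twist":0},{"translation":[0,0,0],"twist":0},{"translation":[0,0,0],"twist":0}]'

```text
t: 13.78
position: [0.5042, 0.033, 0.2076]
ee_rot: [3.141, -0.0, 0.0]
ft_force: [-1.5, -0.2, 0.2]
width: 0.0233
gripper_force: 30.0
```

Run:
```python
from h import *
F=[]
for c in("scene","side","wrist","wrist"): 
    im=get_image(c); cv2.imwrite(f"pics/{c}_l2.png",im[:,:,::-1]); F.append(read_state()["ft_force"][2])
print(read_state()["position"],F)
```

```text
[0.50415465 0.03299996 0.20753451] [np.float64(0.2863377572433182), np.float64(2.030211944388463), np.float64(0.5018351448134619), np.float64(0.6645943050349878)]
```

Request:
jog_arm --moves '[{"translation":[0,0,-0.005],"twist":0},{"translation":[0,0,-0.015],"twist":0},{"translation":[0,0,-0.025],"twist":0},{"translation":[0,0,-0.025],"twist":0},{"translation":[0.001,0.02,0],"twist":0},{"translation":[0.001,0.03,0],"twist":0},{"translation":[0.001,0.03,0],"twist":0},{"translation":[0.001,0.03,0],"twist":0},{"translation":[0.001,0.03,0],"twist":0},{"translation":[0.001,0.03,0],"twist":0},{"translation":[0.001,0.03,0],"twist":0},{"translation":[0,0.028,0],"twist":0},{"translation":[0,0,0.02],"twist":0},{"translation":[0,0,0.02],"twist":0},{"translation":[0,0,0.02],"twist":0},{"translation":[0,0,0.02],"twist":0},{"translation":[0,0,0.01],"twist":0},{"translation":[0,0,0],"twist":0},{"translation":[0,0,0],"twist":0},{"translation":[0,0,0],"twist":0}]'

```text
t: 15.65
position: [0.5118, -0.1951, 0.1889]
ee_rot: [3.141, -0.0, 0.003]
ft_force: [0.1, -0.7, -0.6]
width: 0.0231
gripper_force: 30.0
```

Run:
```python
from h import *
st=read_state(); print(st["t"],st["position"],st["ee_rot"],st["width"],st["ft_force"])
s=get_image("scene")[170:260,160:280,::-1]; v=get_image("side")[150:240,175:295,::-1]
l=cv2.imread("pics/scene_l2.png")[205:280,255:355]; l2=cv2.imread("pics/side_l2.png")[190:265,165:265]
cv2.imwrite("pics/r1.png",np.vstack([np.hstack([cv2.resize(x,(400,300),interpolation=cv2.INTER_CUBIC) for x in y]) for y in((s,v),(l,l2))]))
```

```text
15.65 [ 0.5118331  -0.195069    0.18894632] [ 3.14097756e+00 -1.25846537e-04  2.73383600e-03] 0.023122807400344107 [ 0.1109148  -0.65263452 -0.64722443]
```

View pics/r1.png

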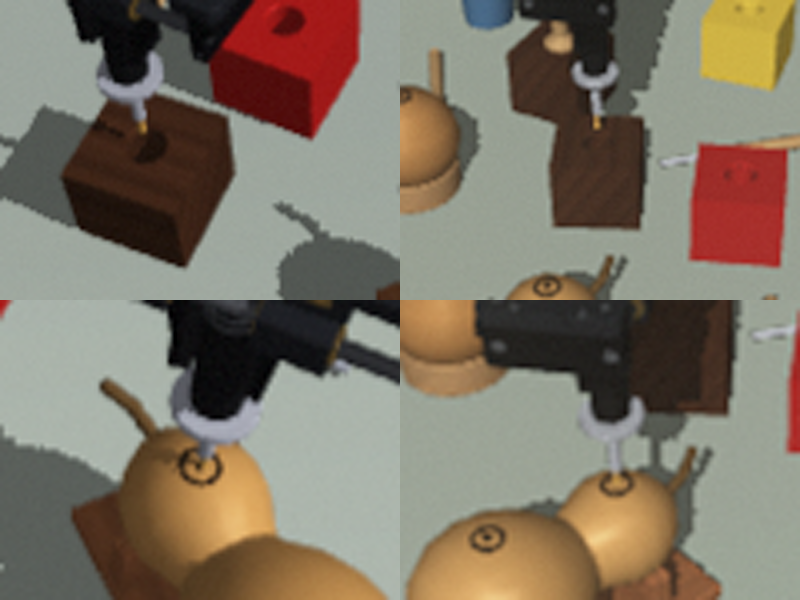

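The lobe touch is confirmed on its dot. In scene, the tip looks slightly left of the hole centre, so I'll measure the hole from the earlier unobstructed frames.

Run:
```python
from h import *
st2={"position":[0.51093882,-0.10054414,0.27747474],"ee_rot":[3.14100473,-1.44223725e-03,-4.38257790e-04]}
for f,c,st,(u0,v0),r,th in(("scene2","scene",None,(205,214),8,.7),("scene_l2","scene",None,(205,214),8,.7),("wrist2","wrist",st2,(333.5,173.5),14,.75),("side2","side",None,(234,192),9,.8)):
    g=cv2.cvtColor(cv2.imread(f"pics/{f}.png"),cv2.COLOR_BGR2GRAY)
    yy,xx=np.mgrid[0:384,0:512]; m=np.hypot(xx-u0,yy-v0)<r
    k=(m&(g<np.median(g[m])*th)).astype(np.uint8); n,lab,s,ce=cv2.connectedComponentsWithStats(k)
    for i in range(1,n):
        if s[i,4]>8:
            x,y,w,h,_=s[i]; print(f,s[i],ce[i].round(1),"bboxc",atz(c,(x+w/2-.5,y+h/2-.5),.07,st).round(4))
p=camera_params("scene");T=np.array(p["camera_from_world"])
for X in((.5118,-.1951,.0843),(.5118,-.1951,.07)):
    q=T@[*X,1];u,v=p["cx"]+p["fx"]*q[0]/-q[2],p["cy"]-p["fy"]*q[1]/-q[2];print((u-160)*3.333,(v-170)*3.333)
w=cv2.imread("pics/wrist2.png")[145:200,305:360];s=cv2.imread("pics/scene_l2.png")[195:235,185:225]
cv2.imwrite("pics/hole.png",np.hstack([cv2.resize(w,(400,400),interpolation=cv2.INTER_NEAREST),cv2.resize(s,(400,400),interpolation=cv2.INTER_NEAREST)]))
```

```text
scene2 [201 209   9  10  54] [205.3 214. ] bboxc [ 0.5085 -0.1921  0.07  ]
140.29143942118029 134.35959038183466
143.17936975087767 147.00343763956766
```

View pics/hole.png

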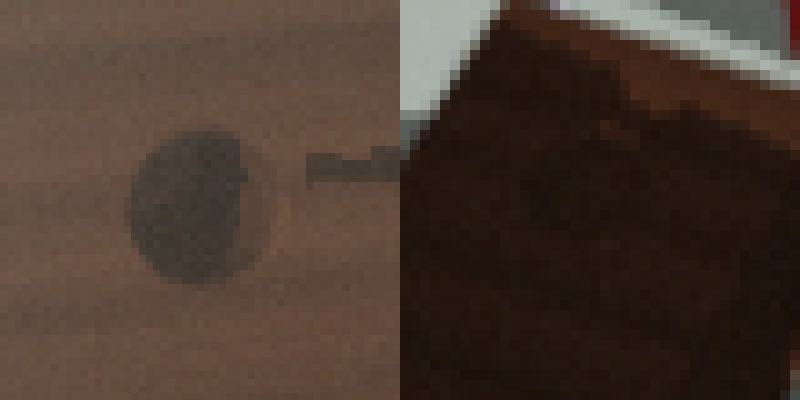

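The hole centre is at wrist2 (332.5,173), about (0.510, -0.192). I'll shift about 3 mm, then insert.

Request:
jog_arm --moves '[{"translation":[-0.0018,-0.0028,0],"twist":0},{"translation":[0,0,0],"twist":0},{"translation":[0,0,0.008],"twist":0},{"translation":[0,0,0.01],"twist":0},{"translation":[0,0,0.012],"twist":0},{"translation":[0,0,0.012],"twist":0},{"translation":[0,0,0.012],"twist":0},{"translation":[0,0,0.008],"twist":0},{"translation":[0,0,0.005],"twist":0},{"translation":[0,0,0.0025],"twist":0},{"translation":[0,0,0],"twist":0},{"translation":[0,0,0],"twist":0},{"translation":[0,0,0],"twist":0}]'

```text
t: 16.83
position: [0.5096, -0.1923, 0.1183]
ee_rot: [3.141, -0.0, 0.001]
ft_force: [0.2, 0.3, -0.5]
width: 0.0236
gripper_force: 30.0
```

Request:
jog_arm --moves '[{"translation":[0,0,0],"twist":0},{"translation":[0,0,0],"twist":0},{"translation":[0,0,0],"twist":0},{"translation":[0,0,0],"twist":0},{"translation":[0,0,0],"twist":0},{"translation":[0,0,0],"twist":0},{"translation":[0,0,0],"twist":0},{"translation":[0,0,0],"twist":0},{"translation":[0,0,0],"twist":0},{"translation":[0,0,0],"twist":0},{"translation":[0,0,0],"twist":0},{"translation":[0,0,0],"twist":0},{"translation":[0,0,0],"twist":0},{"translation":[0,0,0],"twist":0}]' --hand 1

```text
t: 18.0
position: [0.5093, -0.1922, 0.1181]
ee_rot: [3.142, -0.0, 0.0]
ft_force: [0.3, -1.2, 0.2]
width: 0.0866
gripper_force: 0.0
```

Request:
jog_arm --moves '[{"translation":[0,0,-0.01],"twist":0},{"translation":[0,0,-0.02],"twist":0},{"translation":[0,0,-0.025],"twist":0},{"translation":[0,0,-0.025],"twist":0},{"translation":[0,0,-0.025],"twist":0},{"translation":[0,0,-0.025],"twist":0},{"translation":[0,0,-0.025],"twist":0},{"translation":[0,0,-0.02],"twist":0},{"translation":[0,0,0],"twist":0},{"translation":[0,0,0],"twist":0},{"translation":[0,0,0],"twist":0}]'

```text
t: 18.92
position: [0.509, -0.1921, 0.2928]
ee_rot: [-3.142, 0.0, 0.001]
ft_force: [0.5, -0.5, -0.3]
width: 0.0868
gripper_force: 0.0
```

Run:
```python
from h import *
st=read_state(); print(st["t"],st["position"],st["width"])
c=get_image("wrist"); s=get_image("scene")[150:270,140:300]; 
cv2.imwrite("pics/end.png",np.hstack([cv2.resize(c,(400,300)),cv2.resize(s,(400,300))])[:,:,::-1])
print(spotter.place_of("probe","wrist"))
print([atz("wrist",r["xy"],.07,st).round(4) for r in spotter.place_of("probe","wrist")])
```

```text
18.9167 [ 0.50903975 -0.19206674  0.29278059] 0.08681206853829315
[{'xy': [257.0, 169.8], 'p': 0.66}]
[array([ 0.5099, -0.1906,  0.07  ])]
```

View pics/end.png

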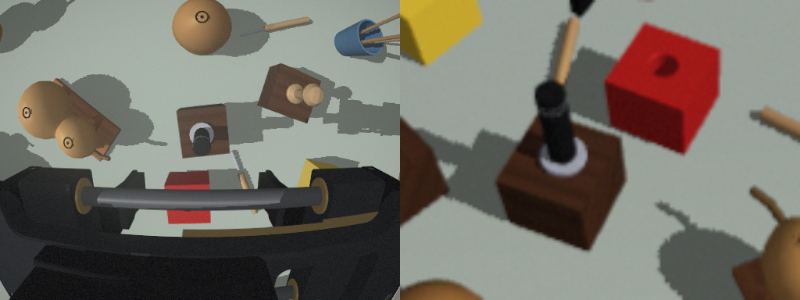

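The probe stands upright in its stand with the collar flat at scene crop (563,157), and the gripper is clear of it.

```bash
python3 -c "
from cell import job; print(job.finish_job())"
```

```text
the job is handed in; nothing more can be done
None
```

I touched the probe to the belly mark and then the lobe mark, stood it back in its own stand, let go of it, and handed the job in at about 19 s; the camera views showed the tip on both dots and the probe upright afterwards.

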